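# Roll the test carriage to the inspection mark and brake it

### The job

Push the carriage with the power supply along its rails to the left and bring it to a standstill with its yellow pointer at the white line of the red marker; it rolls almost freely and runs on when let go, so be ready to overtake it and check it from its front end, and let it strike no end stop. Push softly, only on the black bumper plates at its ends, touch neither the power supply nor the other things on the bench, and finish with the hand off and the carriage standing still at the mark.

Things in the scene. Friction and masses are not known exactly. Their poses are not given: they have to be found in the camera images.
- track: Fixed shuttle track: two steel rails 110 mm apart, a yellow stop block with rubber buffers at either end (block tops 60 mm above the bench: fingertips 65 mm up pass over), white scale strip on the far side. Origin: under its middle, on the bench. y axis along the rails (the way to push, about the robot's left), x across, away from the robot, z up. Stands a little askew, differently each time.
- carriage: Carriage on ball-bearing wheels, rolls only along the track's y; axes parallel to the track's. Deck 150 mm (x) by 186 mm (y), top 50 mm above the bench; 140 mm wide black bumper plates at its y ends. Origin: its middle, at bench height. With power supply nominally 5 kg (3.5 to 7 occurs); rolling resistance about 0.012 N + 0.2 N per m/s: it coasts for many seconds. Starts at rest at the right.
- supply (a point): Centre of the top of the power supply under test, a grey steel box 130 mm (x) by 150 mm (y) by 62 mm, bolted on the deck 8 mm from either bumper plate (no room for a finger), this point 112 mm above the bench. Not to be touched. Moves with the carriage.
- pointer (a point): Tip of the yellow pointer, 10 mm wide, that sticks out of the middle of the deck's far side: x +104, y 0, z +46 mm from the carriage's origin. Moves with the carriage.
- mark (a point): The target: end of the white line on top of the red marker block (34 x 34 x 24 mm) clamped on the scale strip in front of the inspection camera (108 mm high, on a stand 0.15 m beyond the track). Axes parallel to the track's. The carriage is at the mark when pointer and mark have the same y along the track. Fixed, but clamped elsewhere each time.
- bumper_rear (a point): Centre of the outer face (looks to -y) of the right-hand bumper plate, 95 mm behind the carriage's middle when free, 80 mm above the bench. The plate, 140 mm wide (x), 12 mm thick, from 52 to 107 mm above the bench, is a spring buffer: it gives 8 mm towards the carriage, at 400 N/m, with hardly any damping, so that it rebounds. Push here to send the carriage off.
- bumper_front (a point): Centre of the outer face (looks to +y) of the left-hand bumper plate, 95 mm ahead of the carriage's middle when free, 80 mm above the bench; same plate and spring as at the rear. Hold back here to brake.
- stop_face (a point): Middle of the rubber buffers of the left-hand end stop, 46 mm above the bench, 315 mm from the track's middle; the carriage strikes them when its middle comes within 95 mm along the track. The right-hand stop's buffers are 650 mm behind and are struck likewise.
- quad: Small quadcopter frame, 190 mm across, two red and two white arms, on white feet: a bystander. Origin under its centre.
- battery: Blue battery module, 50 x 75 x 26 mm: a bystander. Origin under its centre.
- driver: Screwdriver with a yellow handle, lying: a bystander.
- foam: White foam block, 50 x 60 x 55 mm: a bystander. Origin under its centre.
- spool: Grey spool, 56 mm in diameter, 46 mm high, standing: a bystander. Origin under its centre.

How it is judged:
By the outcome, as a careful person would: the job done as asked, in the order asked, and still so for the second after the job is handed in, with the robot touching nothing.
It also fails if it takes over 45 s, if anything falls off the work surface, if the arm or the gripper's body presses on something with over 40 N, if the wrist force passes 120 N, or if a joint passes its speed limit or range.

### The arm

A 6-joint arm with a two-finger parallel gripper is mounted at the origin on the work surface. World frame = base frame: x ahead of the robot, y to its left, z up, the work surface at z = 0. Lengths are in m, angles in rad, forces in N, time in s.
With the tool pointing down it reaches from about 0.35 to 0.975 m from the base axis. Payload 4.9 kg.
Tool frame: the origin (TCP) lies at the very end of the fingers, on their centre line; the grasp point (between the pads) lies 19 mm behind it; z points along the fingers, y is the line along which they close (so a half turn about z gives the same grasp; the last joint's range is limited). The gripper opens to 85 mm and grips with 20 to 120 N. Pads are 22 mm wide; open, the fingers measure 114 mm over their backs; the gripper's body (76 mm by 85 mm) begins 54 mm behind the grasp point. The pads swing forward as they close: fully open they stand 13 mm farther back than shut.
Start: joints at [1.155, 0.053, 1.613, -0, 1.476, -0.119], TCP at [0.183, 0.598, 0.231] pointing down, gripper open.
Joint ranges: [-3.01, 3.01], [-1.01, 2.22], [0.06, 2.58], [-1.02, 4.17], [0.09, 2.62], [-3.14, 3.14]. Speed limits (rad/s): [2.57, 2.57, 3.14, 3.14, 3.14, 3.14].

### API

Orientations are given as a unit quaternion [w, x, y, z].
In Python, from plant import monitor, vision, manip gives the robot as it stands. The module is installed in compiled form; this text tells all that it offers.
- The arm moves only by the tool arm_command, never from a script. Its argument "rows" is a list of rows, each a list of 3 entries, a list of its own where there are three numbers: the finger opening in mm, from 0 to 85.4, then the shift along the world's x, y, z in units of 30 cm (1.0 is 30 cm), then the turn, a rotation vector about the world's x, y, z in units of pi/2 rad (1.0 is pi/2 rad). In form: [[claw, [x, y, z], [wx, wy, wz]], ...]. A call has 1 to 12 rows; each row is the pose to reach, as a shift and turn from the pose commanded when the call began; what a row does not reach only later rows make up. A row lasts 1/12 s, in which the tool goes at most 41.7 mm and 7.16 degrees, less where a joint would pass 70% of its speed; a pose out of reach is approached as far as the arm can. A call with a number of a shift or a turn outside -1 to 1 is refused whole. A call with a gripper value outside its range is refused whole. The fingers move at their own pace and stop on an object; the grip force is fixed at half the most. Time passes only in rows, so rows that repeat a pose let the fingers close. It gives the time, the measured TCP pose, the force, the opening and the grip force at its end, in the units of the state.
- monitor.state(): the state, without advancing time (a new reading comes with each control period).
- vision.grab_frame(name): name is "scene" or "top" or "wrist"; returns a dict with "color" (480x640x3 uint8, red, green, blue), "z_map" (480x640 float32, m along the optical axis (not along the pixel's ray), 0 where there is no reading), "mtx" (3x3 intrinsics, pixels), "R" (3x3) and "t" (3): a world point X has camera coordinates R X + t. Camera axes: x right, y down, z forward; pixel columns grow to the right and rows downward; lengths in m; the calibration is good to about 2 mm. A picture is of the moment at which its call begins.
- manip.job_done(): hands the job in; it is judged then, once.
The state is a dict: "time": time; "joint_pos": joint angles; "joint_vel": joint speeds; "joint_efforts": joint torques, N m; "tool_pos": TCP position; "tool_rot": TCP orientation; "contact_force": force on the tool from outside, world axes, zero at the start; "ft_torque": the same for the moment, N m; "gripper_width": opening from 0.0 (shut) to 1.0 (fully open); "grasp_force": force on a finger pad.
Only numpy, scipy, OpenCV 4.12 (cv2) and the standard library are available. Lean on these libraries where they do the work, as an engineer would, in place of code of your own. Each camera call takes 0.05 s, during which the arm holds its last target. There are 200 camera calls.

## Working session

There is one attempt and no reset: what is moved stays moved. The work goes in short steps, Python scripts to look and compute and a tool call to move; the robot and the scene stay as the last step left them, time stands still between calls to the robot, and variables do not carry over. Pictures are saved under pics/ and viewed, at most 10 in all, crops included, and the job is handed in when it is done.

Besides the shell and the picture viewer there is one more tool, called after "Emit:" as name(argument=value, ...), one argument or row to a line, values as JSON. arm_command: Moves the arm, as the interface text tells. Shifts and turns lie within -1 to 1; 1 stands for 30 cm of shift or pi/2 rad of turn. Its arguments: {"type":"object","properties":{"rows":{"type":"array"}},"required":["rows"]}

```bash
mkdir -p pics; python3 - <<'E'
from plant import monitor, vision, manip
import cv2,numpy as np,pickle
s=monitor.state();print(s)
for n in("scene","top"):
    f=vision.grab_frame(n);pickle.dump(f,open(n+".pkl","wb"));cv2.imwrite(f"pics/{n}0.png",f["color"][:,:,::-1]);print(n,f["mtx"].tolist(),f["R"].tolist(),f["t"])
E
```

```text
{'time': 0.0, 'joint_pos': array([ 1.15495845e+00,  5.33870919e-02,  1.61430774e+00,  9.70381224e-06,
        1.47602422e+00, -1.18996303e-01]), 'joint_vel': array([-0.00013512,  0.00041006,  0.0001033 , -0.00094648, -0.00132792,
       -0.00046056]), 'joint_efforts': array([-2.43578106e-04, -3.93684947e+01, -3.70177639e+01, -1.01689232e-04,
        6.94522445e-03,  1.15445249e-05]), 'tool_pos': array([0.18254957, 0.5970817 , 0.23003608]), 'tool_rot': array([-2.85600083e-04,  1.47876844e-01,  9.89005212e-01, -1.02413716e-03]), 'contact_force': array([ 0.25801223, -0.23090302, -0.39232841]), 'ft_torque': array([-0.02387638,  0.00328959, -0.00775079]), 'grasp_force': 0.0, 'gripper_width': 1.0006168951067986}
scene [[599.7331048973864, 0.0, 322.38571487969705], [0.0, 599.7331048973864, 241.20816215117028], [0.0, 0.0, 1.0]] [[-0.5560592651360876, 0.8310194666906855, 0.014308725919617864], [0.5661287478189576, 0.3913053858934223, -0.7255193559538843], [-0.6085197897761859, -0.3953311788259666, -0.6880529954144653]] [ 0.28248169 -0.22911688  1.58125756]
top [[515.8668897427468, 0.0, 317.4548799693183], [0.0, 515.8668897427468, 238.24756642150456], [0.0, 0.0, 1.0]] [[0.030486996955231296, -0.9994990714467851, -0.00849406814582971], [-0.9935553194802237, -0.029375339367966557, -0.10947564372757572], [0.10917128811735263, 0.011776910207311184, -0.9939531851333676]] [-0.00514043  0.53227628  1.22252344]
```

View pics/top0.png

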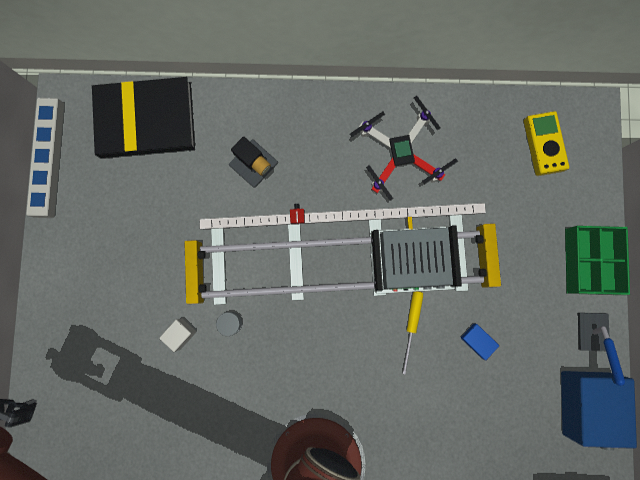

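View pics/scene0.png

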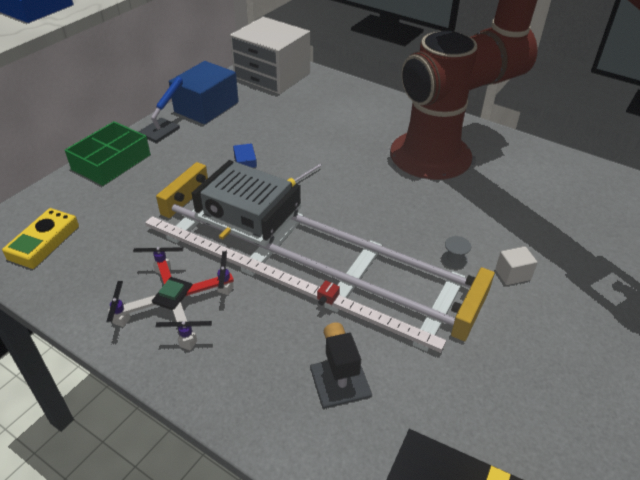

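The top view shows the track between the yellow stops (195,272) and (488,256). The carriage is at columns 375–460, the pointer near (408,222) and the red marker near (297,214). The scene view agrees with this. Next I measure by colour masks.

```bash
cat > h.py <<'E'
import numpy as np,cv2
def ray(f,u,v,z):
    d=f["R"].T@np.linalg.solve(f["mtx"],[u,v,1.]);c=-f["R"].T@f["t"]
    return c+d*(z-c[2])/d[2]
def dep(f,u,v):
    z=f["z_map"][int(v),int(u)];return f["R"].T@(np.linalg.solve(f["mtx"],[u,v,1.])*z-f["t"])
def blobs(f,lo,hi,roi,amin=8):
    h=cv2.cvtColor(f["color"],cv2.COLOR_RGB2HSV);m=cv2.inRange(h,lo,hi);k=np.zeros_like(m);x0,y0,x1,y1=roi;k[y0:y1,x0:x1]=m[y0:y1,x0:x1]
    n,l,s,c=cv2.connectedComponentsWithStats(k);return [(s[i],c[i],l==i) for i in range(1,n) if s[i][4]>=amin]
E
python3 - <<'E'
from h import *;import pickle
np.set_printoptions(precision=4,suppress=True)
f=pickle.load(open("top.pkl","rb"))
for n,lo,hi,roi in(("yel",(20,120,100),(35,255,255),(180,200,510,380)),("red",(0,150,80),(8,255,255),(270,195,320,235))):
    for s,c,m in blobs(f,lo,hi,roi):
        vs,us=np.nonzero(m);P=np.array([dep(f,u,v) for u,v in zip(us,vs)])
        print(n,s,c,np.median(P,0),np.percentile(P[:,2],[5,95]),cv2.minAreaRect(np.c_[us,vs].astype(np.float32)))
# black bumpers
for s,c,m in blobs(f,(0,0,0),(179,255,45),(365,220,470,300),40):
    vs,us=np.nonzero(m);P=np.array([dep(f,u,v) for u,v in zip(us,vs)]);P=P[abs(P[:,2]-.107)<.01]
    print("blk",s,c,len(P));
    if len(P)>20: print(P.mean(0),cv2.minAreaRect(P[:,:2].astype(np.float32)*1000))
c=f["color"][190:310,180:510];cv2.imwrite("pics/crop1.png",cv2.resize(c[:,:,::-1],(792,288),interpolation=cv2.INTER_CUBIC))
c=f["color"][198:238,275:425];cv2.imwrite("pics/crop2.png",cv2.resize(c[:,:,::-1],(795,212),interpolation=cv2.INTER_NEAREST))
E
```

```text
yel [408 217   5  12  49] [409.7143 222.5714] [ 0.5735 -0.209   0.0488] [0.0436 0.0536] ((410.0, 222.5), (11.0, 4.0), 90.0)
yel [483 224  18  63 778] [491.6272 255.009 ] [ 0.5011 -0.4004  0.0591] [0.0548 0.0629] ((491.6311950683594, 254.94265747070312), (63.193946838378906, 12.312860488891602), 84.80557250976562)
yel [185 240  14  64 773] [191.0556 271.8215] [0.4401 0.3056 0.059 ] [0.0551 0.0634] ((191.00228881835938, 271.5756530761719), (63.12253952026367, 12.32767391204834), 88.26429748535156)
yel [407 291  16  42 422] [414.6588 311.6043] [ 0.364  -0.2274  0.0222] [0.0163 0.0284] ((414.6279602050781, 311.7959899902344), (10.464799880981445, 41.769752502441406), 10.30484676361084)
red [290 208  14  15 166] [296.8012 215.3313] [0.5841 0.0595 0.0493] [0.0454 0.0527] ((296.5, 215.0), (14.0, 13.0), 90.0)
blk [449 226  12  61 465] [454.2817 256.0172] 325
[ 0.4932 -0.3035  0.1053] ((494.1458740234375, -301.76141357421875), (134.11807250976562, 21.68174934387207), 1.7687575817108154)
blk [372 230  10  61 387] [376.3307 260.292 ] 287
[ 0.4789 -0.1266  0.1058] ((479.979736328125, -126.78858947753906), (134.8277130126953, 10.377114295959473), 5.033756732940674)
```

View pics/crop2.png

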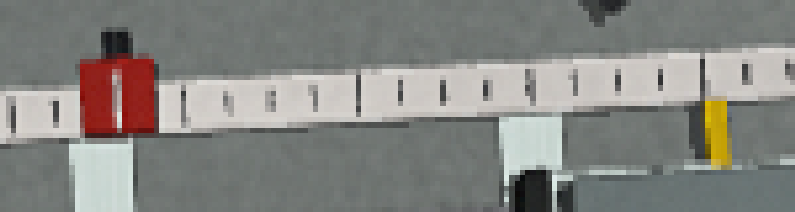

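The crop shows the white line at about (296.8,217) in the full image, centred on the red block, and the pointer at about (409.7,222). I start the approach and refine the measurements meanwhile.

Emit:
arm_command(
  rows=[
    [0, [0.07, -0.11, 0], [0, 0, -0.07]],
    [0, [0.14, -0.22, 0], [0, 0, -0.14]],
    [0, [0.21, -0.33, 0], [0, 0, -0.21]],
    [0, [0.28, -0.44, 0], [0, 0, -0.28]],
    [0, [0.35, -0.55, 0], [0, 0, -0.35]],
    [0, [0.42, -0.66, 0], [0, 0, -0.42]],
    [0, [0.49, -0.77, 0], [0, 0, -0.49]],
    [0, [0.56, -0.88, 0], [0, 0, -0.56]],
    [0, [0.63, -0.99, 0], [0, 0, -0.63]],
  ],
)

```text
time: 0.85
tool_pos: [0.3721, 0.2988, 0.2309]
tool_rot: [-0.0, 0.602, 0.799, -0.0]
contact_force: [1.2, 1.3, 0.8]
gripper_width: 0.004
grasp_force: 0.0
```

```bash
cat >> h.py <<'E'
T=np.array([-.0861,.9963,0]);N=np.array([.9963,.0861,0])
def meas(f,name):
    """track-frame (s,n) of pointer and red block-top centre"""
    out={}
    c=lambda P:(round(P@T,4),round(P@N,4))
    roi={"top":(200,195,460,250),"scene":(130,120,460,350)}[name]
    for k,lo,hi,z in(("ptr",(20,120,80),(35,255,255),.046),("red",(0,150,60),(8,255,255),.05)):
        for s,cc,m in blobs(f,lo,hi,roi,10):
            P=ray(f,*cc,z)
            if .5<P@N<.64 and -.33<P@T<.16 : out.setdefault(k,[]).append((c(P),int(s[4])))
    return out
def look(tag=None):
    from plant import monitor,vision
    s=monitor.state();r=[]
    for n in("top","scene"):
        f=vision.grab_frame(n);print(n,meas(f,n))
        if tag: cv2.imwrite(f"pics/{n}_{tag}.png",f["color"][:,:,::-1])
    p=s["tool_pos"];print("t",round(s["time"],3),"tool",p.round(4),"s,n",(p@T).round(4),(p@N).round(4),"q",s["tool_rot"].round(4),"F",s["contact_force"].round(2))
E
python3 - <<'E'
from h import *;import pickle
for n in("top","scene"):print(n,meas(pickle.load(open(n+".pkl","rb")),n))
f=pickle.load(open("top.pkl","rb"))
print("mark line",[(ray(f,u,v,.05)@T).round(4) for u,v in((297,211),(296.8,217),(296.8,221))])
for u,v in((196,242),(202,240)):pass
# rails direction: fit lines of yellow block tops & bumper front in world
E
```

```text
top {'ptr': [((np.float64(-0.258), np.float64(0.5543)), 50)], 'red': [((np.float64(0.0113), np.float64(0.5869)), 166)]}
scene {'ptr': [((np.float64(-0.2564), np.float64(0.5563)), 67)], 'red': [((np.float64(0.0151), np.float64(0.5915)), 154)]}
mark line [np.float64(0.0103), np.float64(0.0115), np.float64(0.012)]
```

Emit:
arm_command(
  rows=[
    [0, [0.02, -0.125, 0], [0, 0, -0.02]],
    [0, [0.04, -0.25, 0], [0, 0, -0.04]],
    [0, [0.07, -0.375, 0], [0, 0, -0.06]],
    [0, [0.1, -0.5, 0], [0, 0, -0.08]],
    [0, [0.13, -0.625, 0], [0, 0, -0.1]],
    [0, [0.16, -0.75, 0], [0, 0, -0.123]],
    [0, [0.19, -0.875, 0], [0, 0, -0.123]],
    [0, [0.22, -1.0, 0], [0, 0, -0.123]],
  ],
)

```text
time: 1.52
tool_pos: [0.4375, -0.0012, 0.231]
tool_rot: [-0.0, 0.674, 0.739, 0.0]
contact_force: [0.5, -0.2, 0.4]
gripper_width: -0.001
grasp_force: 0.0
```

Emit:
arm_command(
  rows=[
    [0, [0.03, -0.125, 0], [0, 0, 0]],
    [0, [0.06, -0.25, 0], [0, 0, 0]],
    [0, [0.08, -0.375, 0], [0, 0, 0]],
    [0, [0.1, -0.5, 0], [0, 0, 0]],
    [0, [0.13, -0.625, 0], [0, 0, 0]],
    [0, [0.16, -0.75, 0], [0, 0, 0]],
    [0, [0.18, -0.875, 0], [0, 0, 0]],
    [0, [0.2, -1.0, 0], [0, 0, 0]],
  ],
)

```text
time: 2.18
tool_pos: [0.4975, -0.3012, 0.2306]
tool_rot: [-0.0, 0.674, 0.738, 0.0]
contact_force: [0.1, 0.2, 1.1]
gripper_width: -0.003
grasp_force: 0.0
```

Emit:
arm_command(
  rows=[
    [0, [0, -0.1, 0], [0, 0, 0]],
    [0, [0, -0.155, 0], [0, 0, 0]],
    [0, [0, -0.155, -0.12], [0, 0, 0]],
    [0, [0, -0.155, -0.24], [0, 0, 0]],
    [0, [0, -0.155, -0.36], [0, 0, 0]],
    [0, [0, -0.155, -0.45], [0, 0, 0]],
    [0, [0, -0.155, -0.515], [0, 0, 0]],
    [0, [0, -0.155, -0.515], [0, 0, 0]],
  ],
)

```text
time: 2.85
tool_pos: [0.4945, -0.3423, 0.0705]
tool_rot: [-0.006, 0.674, 0.739, 0.0]
contact_force: [-0.8, -0.3, -1.5]
gripper_width: -0.004
grasp_force: 0.0
```

```bash
python3 - <<'E'
from h import *
look("a")
E
```

```text
top {'ptr': [((np.float64(-0.2577), np.float64(0.5546)), 52)], 'red': [((np.float64(0.0113), np.float64(0.587)), 167)]}
scene {'ptr': [((np.float64(-0.2566), np.float64(0.5561)), 65)], 'red': [((np.float64(0.0152), np.float64(0.5912)), 155)]}
t 2.85 tool [ 0.4945 -0.3423  0.0705] s,n -0.3836 0.4632 q [-5.700e-03  6.740e-01  7.387e-01  1.000e-04] F [-0.84 -0.27 -1.5 ]
```

View pics/scene_a.png

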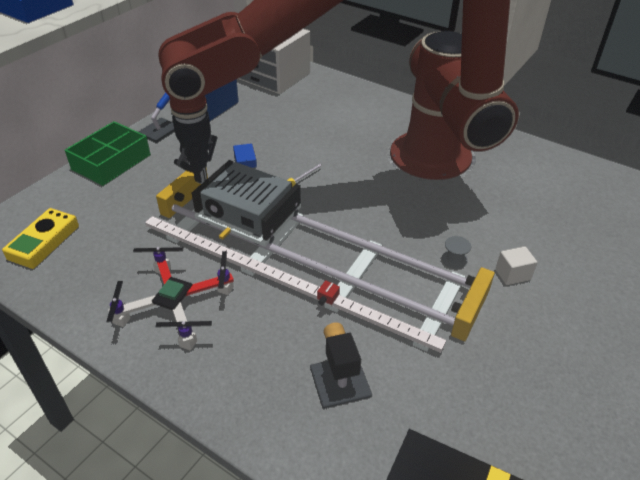

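The scene picture shows the closed fingers down behind the rear bumper, at about (200,180). Nothing has been touched. I let it settle slightly higher.

Emit:
arm_command(
  rows=[
    [0, [0, 0, 0.01], [0, 0, 0]],
    [0, [0, 0, 0.01], [0, 0, 0]],
    [0, [0, 0, 0.01], [0, 0, 0]],
  ],
)

```text
time: 3.2
tool_pos: [0.4991, -0.3469, 0.0826]
tool_rot: [0.002, 0.674, 0.739, 0.0]
contact_force: [0.1, -0.6, 0.4]
gripper_width: 0.001
grasp_force: 0.0
```

Emit:
arm_command(
  rows=[
    [0, [-0.0014, 0.0166, 0], [0, 0, 0]],
    [0, [-0.0029, 0.0332, 0], [0, 0, 0]],
    [0, [-0.0043, 0.0498, 0], [0, 0, 0]],
    [0, [-0.0057, 0.0664, 0], [0, 0, 0]],
    [0, [-0.0065, 0.0747, 0], [0, 0, 0]],
    [0, [-0.0072, 0.083, 0], [0, 0, 0]],
    [0, [-0.0079, 0.0913, 0], [0, 0, 0]],
    [0, [-0.0086, 0.0996, 0], [0, 0, 0]],
    [0, [-0.0093, 0.1079, 0], [0, 0, 0]],
    [0, [-0.01, 0.1162, 0], [0, 0, 0]],
    [0, [-0.0108, 0.1245, 0], [0, 0, 0]],
    [0, [-0.0115, 0.1328, 0], [0, 0, 0]],
  ],
)

```text
time: 4.2
tool_pos: [0.4943, -0.3057, 0.0798]
tool_rot: [-0.0, 0.674, 0.739, 0.0]
contact_force: [0.6, 0.5, 0.2]
gripper_width: -0.0
grasp_force: 0.0
```

```bash
python3 - <<'E'
from h import *
look()
E
```

```text
top {'ptr': [((np.float64(-0.238), np.float64(0.5555)), 55)], 'red': [((np.float64(0.0113), np.float64(0.5869)), 166)]}
scene {'ptr': [((np.float64(-0.234), np.float64(0.5561)), 69)], 'red': [((np.float64(0.0152), np.float64(0.5913)), 153)]}
t 4.2 tool [ 0.4943 -0.3057  0.0798] s,n -0.3471 0.4662 q [-1.000e-04  6.742e-01  7.386e-01  1.000e-04] F [0.61 0.52 0.24]
```

Emit:
arm_command(
  rows=[
    [0, [0, -0.01, 0.12], [0, 0, 0]],
    [0, [0, -0.01, 0.24], [0, 0, 0]],
    [0, [0, 0, 0.333], [0, 0, 0]],
    [0, [-0.0115, 0.1328, 0.333], [0, 0, 0]],
    [0, [-0.023, 0.2657, 0.333], [0, 0, 0]],
    [0, [-0.0344, 0.3985, 0.333], [0, 0, 0]],
    [0, [-0.0459, 0.5314, 0.333], [0, 0, 0]],
    [0, [-0.0574, 0.6642, 0.333], [0, 0, 0]],
    [0, [-0.0689, 0.797, 0.333], [0, 0, 0]],
    [0, [-0.0804, 0.9299, 0.333], [0, 0, 0]],
  ],
)

```text
time: 5.13
tool_pos: [0.4697, -0.0253, 0.1799]
tool_rot: [0.0, 0.674, 0.738, 0.0]
contact_force: [-0.1, -0.2, 0.4]
gripper_width: 0.002
grasp_force: 0.0
```

```bash
python3 - <<'E'
from h import *
look()
E
```

```text
top {'ptr': [((np.float64(-0.1908), np.float64(0.5544)), 55)], 'red': [((np.float64(0.0113), np.float64(0.5869)), 166)]}
scene {'ptr': [((np.float64(-0.1873), np.float64(0.5559)), 67)], 'red': [((np.float64(0.0153), np.float64(0.5914)), 163)]}
t 5.133 tool [ 0.4697 -0.0253  0.1799] s,n -0.0657 0.4658 q [3.000e-04 6.744e-01 7.384e-01 3.000e-04] F [-0.11 -0.22  0.4 ]
```

Emit:
arm_command(
  rows=[
    [0, [-0.0115, 0.1328, 0], [0, 0, 0]],
    [0, [-0.023, 0.2657, 0], [0, 0, 0]],
    [0, [-0.0344, 0.3985, 0], [0, 0, 0]],
    [0, [-0.0459, 0.5314, 0], [0, 0, 0]],
    [0, [-0.0557, 0.6443, 0], [0, 0, 0]],
    [0, [-0.0557, 0.6443, -0.08], [0, 0, 0]],
    [0, [-0.0557, 0.6443, -0.16], [0, 0, 0]],
    [0, [-0.0557, 0.6443, -0.24], [0, 0, 0]],
    [0, [-0.0557, 0.6443, -0.3], [0, 0, 0]],
    [0, [-0.0557, 0.6443, -0.333], [0, 0, 0]],
    [0, [-0.0557, 0.6443, -0.333], [0, 0, 0]],
  ],
)

```text
time: 6.15
tool_pos: [0.4519, 0.1654, 0.0772]
tool_rot: [-0.001, 0.674, 0.738, -0.002]
contact_force: [0.6, -0.6, -0.1]
gripper_width: -0.002
grasp_force: 0.0
```

```bash
python3 - <<'E'
from h import *
look("b")
E
```

```text
top {'ptr': [((np.float64(-0.1429), np.float64(0.5546)), 56)], 'red': [((np.float64(0.0113), np.float64(0.587)), 167)]}
scene {'ptr': [((np.float64(-0.1396), np.float64(0.5559)), 64)], 'red': [((np.float64(0.0154), np.float64(0.5914)), 160)]}
t 6.15 tool [0.4519 0.1654 0.0772] s,n 0.1259 0.4644 q [-0.0015  0.6743  0.7384 -0.0021] F [ 0.63 -0.58 -0.08]
```

View pics/top_b.png

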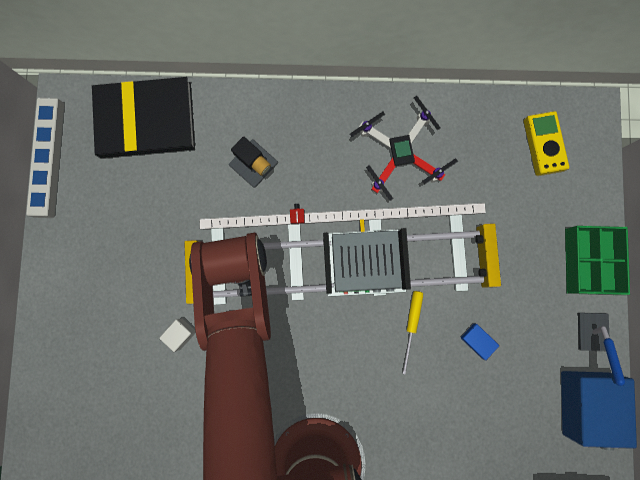

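The top picture shows the gripper down ahead of the front bumper (near 245,288). The carriage spans columns 325–408, with the pointer at (362,225) and the marker visible at (297,215). I bring the finger to its waiting place and let the carriage come.

Emit:
arm_command(
  rows=[
    [0, [0.0026, -0.03, 0], [0, 0, 0]],
    [0, [0.0052, -0.0598, 0], [0, 0, 0]],
    [0, [0.0052, -0.0598, 0], [0, 0, 0]],
    [0, [0.0052, -0.0598, 0], [0, 0, 0]],
    [0, [0.0052, -0.0598, 0], [0, 0, 0]],
    [0, [0.0052, -0.0598, 0], [0, 0, 0]],
    [0, [0.0052, -0.0598, 0], [0, 0, 0]],
    [0, [0.0052, -0.0598, 0], [0, 0, 0]],
    [0, [0.0052, -0.0598, 0], [0, 0, 0]],
    [0, [0.0052, -0.0598, 0], [0, 0, 0]],
    [0, [0.0052, -0.0598, 0], [0, 0, 0]],
    [0, [0.0052, -0.0598, 0], [0, 0, 0]],
  ],
)

```text
time: 7.25
tool_pos: [0.455, 0.1484, 0.0798]
tool_rot: [-0.0, 0.674, 0.739, -0.0]
contact_force: [-0.1, -0.6, -0.4]
gripper_width: 0.0
grasp_force: 0.0
```

```bash
python3 - <<'E'
from h import *
look()
E
```

```text
top {'ptr': [((np.float64(-0.0961), np.float64(0.5553)), 55)], 'red': [((np.float64(0.0113), np.float64(0.587)), 167)]}
scene {'ptr': [((np.float64(-0.0929), np.float64(0.5557)), 69)], 'red': [((np.float64(0.0152), np.float64(0.5913)), 166)]}
t 7.25 tool [0.455  0.1484 0.0798] s,n 0.1086 0.4661 q [-0.      0.6741  0.7386 -0.    ] F [-0.09 -0.63 -0.41]
```

Emit:
arm_command(
  rows=[
    [0, [0, 0, 0], [0, 0, 0]],
    [0, [0, 0, 0], [0, 0, 0]],
    [0, [0, 0, 0], [0, 0, 0]],
    [0, [0, 0, 0], [0, 0, 0]],
    [0, [0, 0, 0], [0, 0, 0]],
    [0, [0, 0, 0], [0, 0, 0]],
    [0, [0, 0, 0], [0, 0, 0]],
    [0, [0, 0, 0], [0, 0, 0]],
    [0, [0, 0, 0], [0, 0, 0]],
  ],
)

```text
time: 8.1
tool_pos: [0.455, 0.1483, 0.0798]
tool_rot: [-0.0, 0.674, 0.739, -0.0]
contact_force: [-0.8, 0.0, 0.4]
gripper_width: 0.003
grasp_force: 0.0
```

```bash
python3 - <<'E'
from h import *
look()
E
```

```text
top {'ptr': [((np.float64(-0.0626), np.float64(0.5552)), 54)], 'red': [((np.float64(0.0113), np.float64(0.587)), 167)]}
scene {'ptr': [((np.float64(-0.0596), np.float64(0.5557)), 71)], 'red': [((np.float64(0.0153), np.float64(0.5916)), 171)]}
t 8.1 tool [0.455  0.1483 0.0798] s,n 0.1086 0.4661 q [-0.      0.6742  0.7386 -0.    ] F [-0.76  0.04  0.44]
```

Emit:
arm_command(
  rows=[
    [0, [0, 0, 0], [0, 0, 0]],
    [0, [0, 0, 0], [0, 0, 0]],
    [0, [0, 0, 0], [0, 0, 0]],
    [0, [0, 0, 0], [0, 0, 0]],
    [0, [0, 0, 0], [0, 0, 0]],
    [0, [0, 0, 0], [0, 0, 0]],
    [0, [0, 0, 0], [0, 0, 0]],
    [0, [0, 0, 0], [0, 0, 0]],
    [0, [0, 0, 0], [0, 0, 0]],
    [0, [0, 0, 0], [0, 0, 0]],
    [0, [0, 0, 0], [0, 0, 0]],
    [0, [0, 0, 0], [0, 0, 0]],
  ],
)

```text
time: 9.2
tool_pos: [0.4551, 0.1483, 0.0798]
tool_rot: [-0.0, 0.674, 0.739, -0.0]
contact_force: [0.5, -0.1, -1.2]
gripper_width: 0.0
grasp_force: 0.0
```

```bash
python3 - <<'E'
from h import *
look()
E
```

```text
top {'ptr': [((np.float64(-0.0234), np.float64(0.5547)), 55)], 'red': [((np.float64(0.0113), np.float64(0.5869)), 166)]}
scene {'ptr': [((np.float64(-0.0204), np.float64(0.5562)), 72)], 'red': [((np.float64(0.0154), np.float64(0.5915)), 171)]}
t 9.2 tool [0.4551 0.1483 0.0798] s,n 0.1086 0.4661 q [-0.      0.6742  0.7386 -0.    ] F [ 0.49 -0.06 -1.23]
```

Emit:
arm_command(
  rows=[
    [0, [0, 0, 0], [0, 0, 0]],
    [0, [0, 0, 0], [0, 0, 0]],
    [0, [0, 0, 0], [0, 0, 0]],
    [0, [0, 0, 0], [0, 0, 0]],
    [0, [0, 0, 0], [0, 0, 0]],
    [0, [0, 0, 0], [0, 0, 0]],
    [0, [0, 0, 0], [0, 0, 0]],
    [0, [-0.0004, 0.0044, 0], [0, 0, 0]],
    [0, [-0.0008, 0.0089, 0], [0, 0, 0]],
    [0, [-0.0011, 0.0133, 0], [0, 0, 0]],
    [0, [-0.0015, 0.0177, 0], [0, 0, 0]],
    [0, [-0.0019, 0.0221, 0], [0, 0, 0]],
  ],
)

```text
time: 10.3
tool_pos: [0.4545, 0.1553, 0.0798]
tool_rot: [-0.0, 0.674, 0.739, 0.0]
contact_force: [-0.3, -0.0, 0.0]
gripper_width: -0.001
grasp_force: 0.3
```

Emit:
arm_command(
  rows=[
    [0, [-0.0004, 0.0044, 0], [0, 0, 0]],
    [0, [-0.0008, 0.0089, 0], [0, 0, 0]],
    [0, [-0.0011, 0.0133, 0], [0, 0, 0]],
    [0, [-0.0015, 0.0177, 0], [0, 0, 0]],
  ],
)

```text
time: 10.63
tool_pos: [0.454, 0.1604, 0.0798]
tool_rot: [0.0, 0.674, 0.739, -0.0]
contact_force: [-0.3, 0.1, -0.0]
gripper_width: 0.0
grasp_force: 0.0
```

```bash
python3 - <<'E'
from h import *
look()
E
```

```text
top {'ptr': [((np.float64(0.0115), np.float64(0.5543)), 52)], 'red': [((np.float64(0.0113), np.float64(0.5871)), 164)]}
scene {'ptr': [((np.float64(0.0132), np.float64(0.5541)), 63)], 'red': [((np.float64(0.0153), np.float64(0.5913)), 170)]}
t 10.633 tool [0.454  0.1604 0.0798] s,n 0.1207 0.4661 q [ 0.000e+00  6.741e-01  7.386e-01 -1.000e-04] F [-0.3   0.11 -0.02]
```

Emit:
arm_command(
  rows=[
    [0, [-0.0008, 0.01, 0], [0, 0, 0]],
    [0, [-0.0008, 0.01, 0], [0, 0, 0]],
    [0, [-0.0008, 0.01, 0], [0, 0, 0]],
    [0, [-0.0008, 0.01, 0], [0, 0, 0]],
    [0, [-0.0008, 0.01, 0], [0, 0, 0]],
    [0, [-0.0008, 0.01, 0], [0, 0, 0]],
  ],
)

```text
time: 11.23
tool_pos: [0.4538, 0.1632, 0.0798]
tool_rot: [0.0, 0.674, 0.739, -0.0]
contact_force: [-0.5, 1.6, -0.1]
gripper_width: -0.0
grasp_force: 0.0
```

```bash
python3 - <<'E'
from h import *
look("c")
f=cv2.imread("pics/top_c.png")[200:240,270:330];cv2.imwrite("pics/crop_c.png",cv2.resize(f,(780,520),interpolation=cv2.INTER_CUBIC))
E
```

```text
top {'ptr': [((np.float64(0.0131), np.float64(0.5547)), 51)], 'red': [((np.float64(0.0113), np.float64(0.5872)), 163)]}
scene {'ptr': [((np.float64(0.0142), np.float64(0.5537)), 62)], 'red': [((np.float64(0.0155), np.float64(0.5913)), 171)]}
t 11.233 tool [0.4538 0.1632 0.0798] s,n 0.1235 0.4662 q [ 0.      0.6742  0.7386 -0.    ] F [-0.46  1.57 -0.11]
```

View pics/crop_c.png

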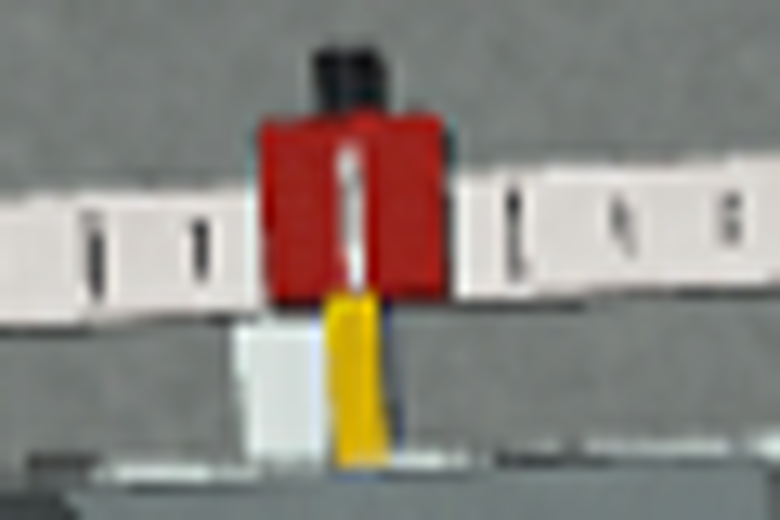

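The crop shows the pointer's tip (about 350,295) just under the white line's end (about 355,290), so it is perhaps 0.5–1 mm past and creeping. I wait and measure more finely.

```bash
cat >> h.py <<'E'
def fine(k=3):
    from plant import vision
    r=[]
    for _ in range(k):
        f=vision.grab_frame("top");c=f["color"].astype(float)
        # pointer: yellowness = (R+G)/2-B per row; mark line: min(G,B) inside red block
        P=[];M=[]
        Y=np.clip((c[...,0]+c[...,1])/2-c[...,2]-40,0,None)
        for v in range(224,234):
            w=Y[v,285:315]
            if w.sum()>200: P.append(ray(f,285+(w@np.arange(30))/w.sum(),v,.046)@T)
        for v in range(212,221):
            w=np.clip(np.minimum(c[v,292:303,1],c[v,292:303,2])-60,0,None)
            if w.sum()>20: M.append(ray(f,292+(w@np.arange(11))/w.sum(),v,.05)@T)
        r.append((np.median(P),np.median(M)))
    r=np.array(r)*1000;print("ptr mm",r[:,0].round(2),"line",r[:,1].round(2),"diff",(r[:,0]-r[:,1]).mean().round(2))
E
python3 - <<'E'
from h import *
fine()
E
```

```text
ptr mm [13.43 13.44 13.47] line [11.89 11.89 11.89] diff 1.56
```

Emit:
arm_command(
  rows=[
    [0, [0, 0, 0], [0, 0, 0]],
    [0, [0, 0, 0], [0, 0, 0]],
    [0, [0, 0, 0], [0, 0, 0]],
    [0, [0, 0, 0], [0, 0, 0]],
    [0, [0, 0, 0], [0, 0, 0]],
    [0, [0, 0, 0], [0, 0, 0]],
    [0, [0, 0, 0], [0, 0, 0]],
    [0, [0, 0, 0], [0, 0, 0]],
    [0, [0, 0, 0], [0, 0, 0]],
    [0, [0, 0, 0], [0, 0, 0]],
  ],
)

```text
time: 12.32
tool_pos: [0.4538, 0.1633, 0.0798]
tool_rot: [0.0, 0.674, 0.739, 0.0]
contact_force: [0.6, 0.2, 0.1]
gripper_width: 0.001
grasp_force: 0.0
```

```bash
python3 - <<'E'
from h import *
fine();look()
E
```

```text
ptr mm [13.66 13.66 13.66] line [11.88 11.88 11.89] diff 1.78
top {'ptr': [((np.float64(0.0137), np.float64(0.555)), 50)], 'red': [((np.float64(0.0113), np.float64(0.5873)), 164)]}
scene {'ptr': [((np.float64(0.0145), np.float64(0.5538)), 60)], 'red': [((np.float64(0.0155), np.float64(0.5914)), 171)]}
t 12.467 tool [0.4538 0.1633 0.0798] s,n 0.1236 0.4662 q [-0.      0.6741  0.7386 -0.    ] F [ 0.6  -0.34  0.08]
```

It stands still about 1.5 mm past the line. I correct with one very slow touch on the front bumper, about 1.2 mm/s.

Emit:
arm_command(
  rows=[
    [0, [0.0001, -0.0013, 0], [0, 0, 0]],
    [0, [0.0002, -0.0026, 0], [0, 0, 0]],
    [0, [0.0003, -0.0039, 0], [0, 0, 0]],
    [0, [0.0004, -0.005, 0], [0, 0, 0]],
    [0, [0.0005, -0.0054, 0], [0, 0, 0]],
    [0, [0.0005, -0.0057, 0], [0, 0, 0]],
    [0, [0.0005, -0.006, 0], [0, 0, 0]],
    [0, [0.0005, -0.0064, 0], [0, 0, 0]],
    [0, [0.0006, -0.0067, 0], [0, 0, 0]],
    [0, [0.0006, -0.007, 0], [0, 0, 0]],
    [0, [0.0006, -0.0074, 0], [0, 0, 0]],
    [0, [0.0006, -0.0077, 0], [0, 0, 0]],
  ],
)

```text
time: 13.57
tool_pos: [0.454, 0.1609, 0.0798]
tool_rot: [-0.0, 0.674, 0.739, -0.0]
contact_force: [0.5, -0.2, -0.5]
gripper_width: 0.002
grasp_force: 0.0
```

```bash
python3 - <<'E'
from h import *
fine(1)
E
```

```text
ptr mm [13.67] line [11.87] diff 1.79
```

Emit:
arm_command(
  rows=[
    [0, [0, -0.0003, 0], [0, 0, 0]],
    [0, [0.0001, -0.0007, 0], [0, 0, 0]],
    [0, [0.0001, -0.001, 0], [0, 0, 0]],
    [0, [0.0001, -0.0013, 0], [0, 0, 0]],
    [0, [0.0001, -0.0017, 0], [0, 0, 0]],
    [0, [0.0002, -0.002, 0], [0, 0, 0]],
    [0, [0.0002, -0.0023, 0], [0, 0, 0]],
    [0, [0.0002, -0.0027, 0], [0, 0, 0]],
  ],
)

```text
time: 14.28
tool_pos: [0.454, 0.1601, 0.0798]
tool_rot: [-0.0, 0.674, 0.739, 0.0]
contact_force: [-0.3, 0.8, -0.2]
gripper_width: -0.002
grasp_force: 0.0
```

```bash
python3 - <<'E'
from h import *
fine(1)
E
```

```text
ptr mm [13.66] line [11.89] diff 1.77
```

Emit:
arm_command(
  rows=[
    [0, [0, -0.0003, 0], [0, 0, 0]],
    [0, [0.0001, -0.0007, 0], [0, 0, 0]],
    [0, [0.0001, -0.001, 0], [0, 0, 0]],
    [0, [0.0001, -0.0013, 0], [0, 0, 0]],
    [0, [0.0001, -0.0017, 0], [0, 0, 0]],
    [0, [0.0002, -0.002, 0], [0, 0, 0]],
  ],
)

```text
time: 14.83
tool_pos: [0.4541, 0.1595, 0.0798]
tool_rot: [-0.0, 0.674, 0.739, 0.0]
contact_force: [0.9, -0.7, 1.0]
gripper_width: -0.001
grasp_force: 0.0
```

```bash
python3 - <<'E'
from h import *
fine(1)
E
```

```text
ptr mm [13.6] line [11.88] diff 1.72
```

Emit:
arm_command(
  rows=[
    [0, [0, -0.0003, 0], [0, 0, 0]],
    [0, [0.0001, -0.0007, 0], [0, 0, 0]],
    [0, [0.0001, -0.001, 0], [0, 0, 0]],
    [0, [0.0001, -0.0013, 0], [0, 0, 0]],
    [0, [0.0001, -0.0017, 0], [0, 0, 0]],
  ],
)

```text
time: 15.3
tool_pos: [0.4541, 0.159, 0.0798]
tool_rot: [-0.0, 0.674, 0.739, 0.0]
contact_force: [0.9, -0.2, -0.3]
gripper_width: -0.002
grasp_force: 0.0
```

```bash
python3 - <<'E'
from h import *
fine(1)
E
```

```text
ptr mm [12.52] line [11.88] diff 0.64
```

Emit:
arm_command(
  rows=[
    [0, [-0.0014, 0.0166, 0], [0, 0, 0]],
    [0, [-0.0029, 0.0332, 0], [0, 0, 0]],
    [0, [-0.0029, 0.0332, 0], [0, 0, 0]],
    [0, [-0.0029, 0.0332, 0], [0, 0, 0]],
    [0, [-0.0029, 0.0332, 0], [0, 0, 0]],
    [0, [-0.0029, 0.0332, 0], [0, 0, 0]],
    [0, [-0.0029, 0.0332, 0], [0, 0, 0]],
    [0, [-0.0029, 0.0332, 0], [0, 0, 0]],
  ],
)

```text
time: 16.02
tool_pos: [0.4533, 0.1689, 0.0798]
tool_rot: [0.0, 0.674, 0.739, -0.0]
contact_force: [0.1, 0.1, 0.4]
gripper_width: 0.002
grasp_force: 0.0
```

```bash
python3 - <<'E'
from h import *
fine(2)
E
```

```text
ptr mm [11.84 11.85] line [11.87 11.88] diff -0.03
```

Emit:
arm_command(
  rows=[
    [0, [0, 0, 0.1], [0, 0, 0]],
    [0, [0, 0, 0.2], [0, 0, 0]],
    [0, [0, 0, 0.3], [0, 0, 0]],
    [0, [0, 0, 0.4], [0, 0, 0]],
    [0, [0, 0, 0.4], [0, 0, 0]],
    [0, [0, 0, 0.4], [0, 0, 0]],
    [0, [0, 0, 0.4], [0, 0, 0]],
    [0, [0, 0, 0.4], [0, 0, 0]],
    [0, [0, 0, 0.4], [0, 0, 0]],
    [0, [0, 0, 0.4], [0, 0, 0]],
    [0, [0, 0, 0.4], [0, 0, 0]],
    [0, [0, 0, 0.4], [0, 0, 0]],
  ],
)

```text
time: 17.12
tool_pos: [0.453, 0.1689, 0.1992]
tool_rot: [-0.0, 0.674, 0.739, -0.0]
contact_force: [0.9, -0.3, -0.3]
gripper_width: 0.001
grasp_force: 0.0
```

```bash
python3 - <<'E'
from h import *
fine(2);look("d")
f=cv2.imread("pics/top_d.png")[200:240,270:330];cv2.imwrite("pics/crop_d.png",cv2.resize(f,(780,520),interpolation=cv2.INTER_CUBIC))
E
```

```text
ptr mm [11.84 11.85] line [11.89 11.88] diff -0.04
top {'ptr': [((np.float64(0.0118), np.float64(0.5548)), 52)], 'red': [((np.float64(0.0113), np.float64(0.5872)), 163)]}
scene {'ptr': [((np.float64(0.0134), np.float64(0.554)), 63)], 'red': [((np.float64(0.0154), np.float64(0.5913)), 171)]}
t 17.217 tool [0.4532 0.169  0.1995] s,n 0.1293 0.466 q [-1.000e-04  6.741e-01  7.386e-01 -2.000e-04] F [0.56 0.11 0.13]
```

View pics/crop_d.png

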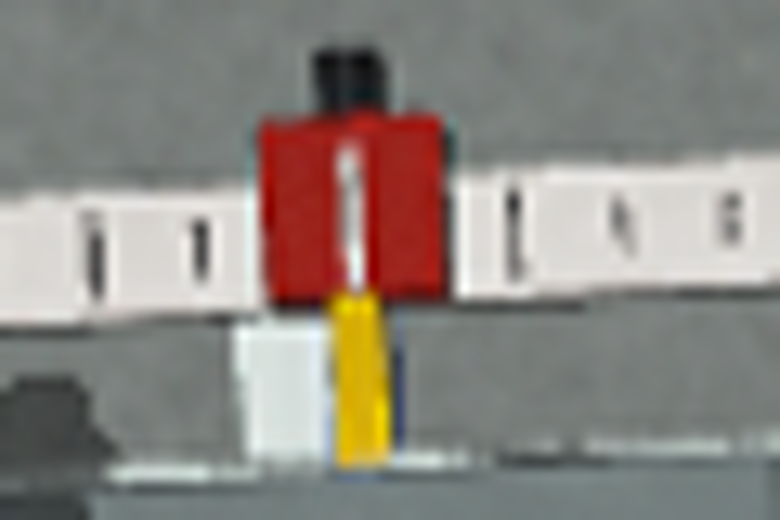

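The pointer's tip (355,295) now lies on the white line's end (355,288). The carriage is at rest and the hand is up and clear, so I hand in the job.

```bash
python3 -c "
from plant import manip
print(manip.job_done())"
```

```text
the job is handed in; nothing more can be done
None
```

The carriage stands still with its pointer on the white line (measured offset under 0.1 mm, calibration good to about 2 mm), the hand is off and clear, no end stop was struck, and the job was handed in at about 17 s; it first settled about 1.5 mm past the line and I nudged it back with one slow touch on the front bumper.

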